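# Unlock the pantry medicine box and hold it unlocked

### The job

Please unlock the green medicine box for me: flip the steel dust flap on its lid right open (the tip of the key will lift it by its tab), put the blue-headed key from the bamboo key block fully into the keyhole, working it past the sticky pins, and only then turn it a quarter turn clockwise as far as it goes. The lock springs back, so finish while still gripping the key and holding it turned, so that I can lift the lid; leave the other two keys in the block and everything else on the counter where it is.

Things in the scene. Friction and masses are not known exactly. Their poses are not given: they have to be found in the camera images.
- medicine_box: Sage-green steel medicine box with a white cross and a folded carry handle on its lid, 190 (x) x 260 (y) x 100 mm high; does not move. Origin: centre of its underside; x points from its front to its back, z up. Flat lid at z = 100 mm, the lock in it 48 mm in front of the centre. The handle lies flat 40 to 62 mm behind the centre, up to 10 mm above the lid.
- keyhole (a point): Centre of the keyhole's mouth, on the lock's axis, 4 mm above the lid; does not turn with the lock; axes as the box. Slot 5.2 mm wide (x), 12 mm long (y), 34 mm deep, long edges bevelled 2 mm. Three pins jut up to 3 mm from its narrow ends, 10, 16 and 22 mm down; each yields to 5 N sideways and stays: a straight push may meet 15 N, rocking the key 1 mm along y frees it with less.
- lock (a joint): Turn of the lock cylinder with its slot, rad: 0 at rest (slot along the box's y), growing clockwise seen from above to its stop at 1.5. A spring turns it back with 0.03 N m at 0 and 0.12 N m at 1.5. The key has play in the slot: the lock lags the key by some 0.15 rad.
- flap (a joint): Opening of the dust flap, rad: 0 shut (flat over the keyhole), about 1.57 upright, stop at 2.1 leaning away to the back; starts at 0 to 0.12. Stiff hinge: it stays where it is left; lifting it by the tab takes about 0.5 N.
- flap_hinge (a point): Middle of the flap's hinge line, which runs along the box's y, 30 mm behind the keyhole and 106 mm above the counter; axes as the box.
- flap_tab (a point): Middle of the outer edge of the flap's tab, moving with the flap. Flap: steel plate 40 mm wide, 2.5 mm thick, reaching 50 mm from its hinge to the front, when shut 6 mm above the lid. Tab: 26 mm wide, slopes up at 36 degrees, ends 60 mm from the hinge (30 mm in front of the keyhole), 15 mm above the lid, with free room under it.
- key_block: Bamboo block, 60 (x) x 150 (y) x 42 mm high, does not move, with three key slots in a row along its y at -45, 0 and 45 mm; a key stands in each (which is where varies). Origin: centre of its underside.
- blue_key: The key to use, blue head, about 30 g. Origin: middle of the head's underside (shoulder), which rests on the block, 42 mm up, and on the keyhole's mouth when fully in. z up the head, blade along -z. Head: plastic slab 10 (x) x 28 (y) x 38 mm high, gripped across its 10 mm. Blade: steel, 4 (x) x 10 (y) x 30 mm long, last 5 mm a V point. Fits either way round.
- blue_key_tip (a point): Point of the blue key's blade, 30 mm below its shoulder; axes as the key.
- blue_key_head (a point): Point to grip in the blue key's head, 24 mm above its shoulder; axes as the key.
- yellow_key: A like key with a yellow head; not used, leave it in the block. Origin and sizes as the blue key.
- white_key: A like key with a white head; not used, leave it in the block. Origin and sizes as the blue key.
- spice_jar: Glass spice jar with bamboo lid, 50 mm across, 92 mm high; leave it. Origin: centre of its underside.
- pill_bottle: Amber pill jar with white cap, 44 mm across, 75 mm high; leave it. Origin: centre of its underside.
- food_tub: Clear square food tub with white lid, 79 mm square, 101 mm high; leave it. Origin: centre of its underside.
- honey_jar: Honey jar with brass-coloured cap, 60 mm across, 90 mm high; leave it. Origin: centre of its underside.
- mug: White mug, 80 mm across, 90 mm high, handle on its +y side; leave it. Origin: centre of its underside.

How it is judged:
On the way, in this order (a step that is already met when the one before it is completed fails the run):
1. the dust flap is flipped open past upright (value of joint flap above 1.6 rad), for 0.2 s.
2. the blue key is fully in the keyhole, not yet turned (z of blue_key_tip in the frame of keyhole below -0.0275 m and horizontal distance between blue_key_tip and keyhole below 0.004 m and value of joint lock below 0.35 rad), for 0.1 s.
At the end, for the whole second after the job is handed in: The lock is held at least 1.3 rad (75 degrees) round of its 1.5 rad, with the blue key in it to within 3.5 mm of its full 30 mm, upright to 0.15 rad and on the lock's axis to 4 mm, the fingers gripping the key (over 3 N), and the flap still open past upright (1.6 rad) (value of joint lock above 1.3 rad and z of blue_key_tip in the frame of keyhole below -0.0265 m and horizontal distance between blue_key_tip and keyhole below 0.004 m and angle between blue_key's own z axis and vertical below 0.15 rad and contact force between the fingers and blue_key above 3 N and value of joint flap above 1.6 rad); the arm keeps its last pose, push and grip.
It fails at once if the lock is turned while the blue key is not fully in (value of joint lock above 0.5 rad and z of blue_key_tip in the frame of keyhole above -0.024 m).
It fails at once if another key is pulled up or pushed out of its slot (distance of any of yellow_key, white_key from where it was at the start of the episode above 0.015 m).
It fails at once if a jar, bottle, tub or mug is shifted or knocked over (distance of any of spice_jar, pill_bottle, food_tub, honey_jar, mug from where it was at the start of the episode above 0.03 m).
It also fails if it takes over 53 s, if anything falls off the work surface, if the arm or the gripper's body presses on something with over 40 N, if the wrist force passes 120 N, or if a joint passes its speed limit or range.

### The arm

A 6-joint arm with a two-finger parallel gripper is mounted at the origin on the work surface. World frame = base frame: x ahead of the robot, y to its left, z up, the work surface at z = 0. Lengths are in m, angles in rad, forces in N, time in s.
With the tool pointing down it reaches from about 0.4 to 0.825 m from the base axis. Payload 7 kg.
Tool frame: the origin (TCP) lies at the very end of the fingers, on their centre line; the grasp point (between the pads) lies grip_depth behind it (grip_depth is the distance from the TCP to the grasp point, in m); z points along the fingers, y is the line along which they close (so a half turn about z gives the same grasp; the last joint's range is limited). The gripper opens to 88 mm and grips with 3 to 60 N. Pads are 19 mm wide; open, the fingers measure 130 mm over their backs; the gripper's body (78 mm by 193 mm) begins 47 mm behind the grasp point.
Start: joints at [-1.03, 0.359, 0.012, 0, -1.224, -0.288], TCP at [0.169, -0.654, 0.227] pointing down, gripper open.
Joint ranges: [-3.07, 3.07], [-1.43, 2.12], [-1.02, 1.25], [-3.03, 1.67], [-3.05, -0], [-3.03, 3.03]. Speed limits (rad/s): [2.39, 2.39, 3.01, 3.14, 3.14, 3.14].

### API

Orientations are given as a unit quaternion [w, x, y, z].
In Python, from plant import get_obs, get_image, sign_off, grip_depth gives the robot as it stands.
- The arm moves only by the tool step_arm, never from a script. Its argument "steps" is a list that holds one entry, the list of rows, each a list of 5 numbers: the opening, from -1 (shut) to 1 (fully open), then the shift along the world's x, y, z each as a share of 120 mm, from -1 to 1, then the turn about the world's z as a share of 0.5 rad, from -1 to 1. In form: [[[hand, tx, ty, tz, twist], ...]]. A call has 1 to 8 rows; each row shifts and turns the commanded pose from where the row before left it; what a row does not reach is not made up. A row lasts 1/12 s, in which the tool goes at most 41.7 mm and 7.16 degrees, less where a joint would pass 70% of its speed; a pose out of reach is approached as far as the arm can. A call with a number of a shift or a turn outside -1 to 1 is refused whole. A call with a gripper value outside its range is refused whole. The fingers move at their own pace and stop on an object; "squeeze" is the grip in N (left out, the last holds). Time passes only in rows, so rows that do not move let the fingers close. It gives the time, the measured TCP pose, the force, the opening and the grip force at its end, in the units of the state.
- get_obs(): the state, without advancing time (a new reading comes with each control period).
- get_image(name): name is "scene" or "side" or "wrist"; returns a dict with "pixels" (480x640x3 uint8, red, green, blue), "camera_matrix" (3x3 intrinsics, pixels), "dist" ([k1, k2, p1, p2, k3] as OpenCV has them; the pictures are not rectified), "xyz" and "orientation" of the camera in the world. Camera axes: x right, y up, looking along -z (the intrinsics and any distortion apply to the point x, -y, -z); pixel columns grow to the right and rows downward; lengths in m; the calibration is good to about 2 mm. A picture is of the moment at which its call begins. There is no depth.
- sign_off(): hands the job in; it is judged then, once.
The state is a dict: "clock": time; "joint_pos": joint angles; "qvel": joint speeds; "joint_efforts": joint torques, N m; "ee_pos": TCP position; "orientation": TCP orientation; "contact_force": force on the tool from outside, world axes, zero at the start; "torque": the same for the moment, N m; "opening": opening from 0.0 (shut) to 1.0 (fully open); "finger_force": force on a finger pad.
Only numpy, scipy, OpenCV 4.12 (cv2) and the standard library are available. Lean on these libraries where they do the work, as an engineer would, in place of code of your own. Each camera call takes 0.05 s, during which the arm holds its last target. There are 200 camera calls.

## Working session

There is one attempt and no reset: what is moved stays moved. The work goes in short steps, Python scripts to look and compute and a tool call to move; the robot and the scene stay as the last step left them, time stands still between calls to the robot, and variables do not carry over. Pictures are saved under pics/ and viewed, at most 10 in all, crops included, and the job is handed in when it is done.

Besides the shell and the picture viewer there is one more tool, called after "Emit:" as name(argument=value, ...), one argument or row to a line, values as JSON. step_arm: Moves the arm, as the interface text tells. Shift numbers are shares of 120 mm and turn numbers shares of 0.5 rad, none past 1 either way. Its arguments: {"type":"object","properties":{"steps":{"type":"array","items":{"type":"array","items":{"type":"array","items":{"type":"number","minimum":-1,"maximum":1}}}},"squeeze":{"type":"number"}},"required":["steps"]}

```bash
mkdir -p pics; cat > h.py <<'E'
import numpy as np, cv2
from scipy.spatial.transform import Rotation as R
from plant import get_obs,get_image,sign_off,grip_depth
def cam(n):
    d=get_image(n); return d
def Rm(d):
    q=d["orientation"]; return R.from_quat([q[1],q[2],q[3],q[0]]).as_matrix()
def ray(d,uv):
    p=cv2.undistortPoints(np.array([[uv]],float),np.array(d["camera_matrix"]),np.array(d["dist"]))[0,0]
    v=Rm(d)@np.array([p[0],-p[1],-1]); return np.array(d["xyz"]),v/np.linalg.norm(v)
def onz(d,uv,z):
    o,v=ray(d,uv); return o+v*(z-o[2])/v[2]
def proj(d,P):
    c=Rm(d).T@(np.array(P,float)-np.array(d["xyz"])); c=c*[1,-1,-1]
    return cv2.projectPoints(c.reshape(1,3),np.zeros(3),np.zeros(3),np.array(d["camera_matrix"]),np.array(d["dist"]))[0][0,0]
def tri(a,b):
    A=np.zeros((3,3));r=np.zeros(3)
    for o,v in (a,b):
        M=np.eye(3)-np.outer(v,v);A+=M;r+=M@o
    x=np.linalg.solve(A,r); return x,[np.linalg.norm((np.eye(3)-np.outer(v,v))@(x-o)) for o,v in (a,b)]
E
python3 - <<'E'
from h import *
import pickle
for n in("scene","side"):
    d=cam(n);pickle.dump(d,open(n+".pkl","wb"));cv2.imwrite(f"pics/{n}0.png",d["pixels"][:,:,::-1]);print(n,d["xyz"],Rm(d)[:,2],d["camera_matrix"][0],d["dist"])
o=get_obs();print(o,grip_depth)
E
```

```text
scene [ 1.24131017 -0.46237066  0.99891784] [ 0.56881421 -0.37682455  0.73106338] [500.15586692   0.         317.77469075] [0.04843358 0.         0.         0.         0.        ]
side [0.46673707 1.01262712 0.65544007] [-0.08066347  0.87224958  0.48236301] [441.98389099   0.         316.36948763] [-0.07694465  0.          0.          0.          0.        ]
{'clock': 0.1, 'joint_pos': array([-1.02990165e+00,  3.59303458e-01,  1.11748846e-02, -3.42894887e-04,
       -1.22409725e+00, -2.88088945e-01]), 'qvel': array([-0.00013228, -0.00201837,  0.00233774,  0.00085794,  0.00011489,
       -0.00148034]), 'joint_efforts': array([-5.32762977e-03, -5.84162164e+01,  2.93751061e+01,  7.01568782e+00,
        1.01226254e-02, -6.17470278e-05]), 'ee_pos': array([ 0.16870461, -0.65313219,  0.22572844]), 'orientation': array([-1.40293856e-04, -1.26008588e-01,  9.92028880e-01,  7.19147316e-04]), 'contact_force': array([-0.04390502, -0.28987766,  0.27826076]), 'torque': array([ 0.02871512, -0.0382871 , -0.00043188]), 'finger_force': 0.0, 'opening': 1.0004646561158173} 0.0188
```

View pics/scene0.png

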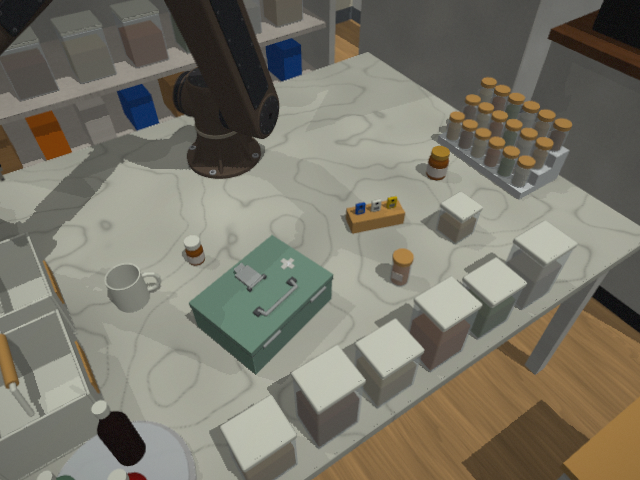

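View pics/side0.png

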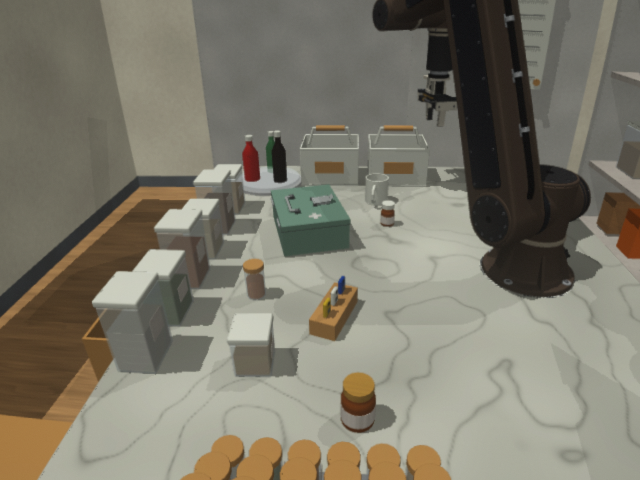

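The scene view shows the box at about (265,300) with the flap at (250,274), the block at (375,215) and the blue key on its left at (361,209). The side view has the box at (310,215) and the blue key at (342,284). I'll zoom in next.

```bash
python3 - <<'E'
import pickle,cv2,numpy as np
s=pickle.load(open("scene.pkl","rb"))["pixels"][:,:,::-1];t=pickle.load(open("side.pkl","rb"))["pixels"][:,:,::-1]
def c(im,x,y,w,h): return cv2.resize(im[y:y+h,x:x+w],(400,300),interpolation=cv2.INTER_CUBIC)
a=np.vstack([np.hstack([c(s,180,230,160,120),c(s,340,180,80,60)]),np.hstack([c(t,260,180,100,75),c(t,300,265,80,60)])])
cv2.imwrite("pics/c1.png",a)
E
```

```text
(no output)
```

View pics/c1.png

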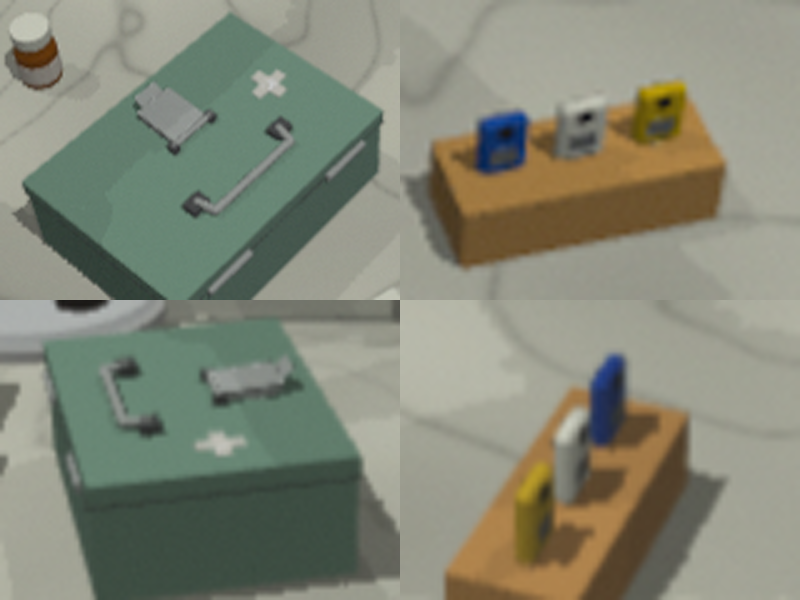

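The crops show the flap's tab pointing to the front (toward the robot) and the key heads lying along the block's row. Next I'll measure the lid corners, the head masks and the block top.

```bash
cat > m.py <<'E'
from h import *
import pickle
D={n:pickle.load(open(n+".pkl","rb")) for n in("scene","side")}
if __name__=="__main__":
  roi={"scene":((180,220,345,370),(340,190,420,235)),"side":((260,175,360,260),(300,265,370,340))}
  C={}
  for n,d in D.items():
    hsv=cv2.cvtColor(d["pixels"],cv2.COLOR_RGB2HSV)
    for name,lo,hi,z,k in(("lid",(60,60,88),(95,255,255),.1,0),("block",(8,100,130),(20,255,255),.042,1),("blue",(105,120,40),(130,255,255),.07,1),("yellow",(22,120,40),(35,255,255),.07,1)):
        x0,y0,x1,y1=roi[n][k];m=np.zeros((480,640),np.uint8);m[y0:y1,x0:x1]=cv2.inRange(hsv,lo,hi)[y0:y1,x0:x1]
        if k==0 or name=="block":m=cv2.morphologyEx(m,cv2.MORPH_CLOSE,np.ones((15,15)))
        c=max(cv2.findContours(m,cv2.RETR_EXTERNAL,cv2.CHAIN_APPROX_NONE)[0],key=cv2.contourArea)
        M=cv2.moments(c);cen=(M["m10"]/M["m00"],M["m01"]/M["m00"]);C[n,name]=cen
        hull=cv2.convexHull(c)
        q=cv2.approxPolyN(hull,4)[0] if name in("lid","block") else np.array([cen])
        print(n,name,"area",M["m00"],cen,q.tolist(),[np.round(onz(d,tuple(map(float,p)),z)[:2],4).tolist() for p in q])
  for k in("blue","yellow"):print(k,tri(ray(D["scene"],C["scene",k]),ray(D["side"],C["side",k])))
E
python3 m.py; python3 - <<'E'
from m import *
g=cv2.cvtColor(D["scene"]["pixels"],cv2.COLOR_RGB2HSV)
for u,v in((220,310),(270,360),(300,330),(310,280)):print(u,v,g[v,u])
for u,v in((365,225),(385,206),(352,225)):print(u,v,g[v,u])
g=cv2.cvtColor(D["side"]["pixels"],cv2.COLOR_RGB2HSV)
for u,v in((330,215),(320,237),(280,235)):print(u,v,g[v,u])
E
```

```text
scene lid area 4434.5 (254.5488405306874, 296.86781673995563) [[326, 279], [250, 352], [190, 302], [272, 236]] [[0.6639, -0.0581], [0.7317, -0.2903], [0.5501, -0.3401], [0.4793, -0.0926]]
scene block area 715.0 (374.851282051282, 210.88158508158506) [[405, 213], [353, 223], [346, 208], [397, 199]] [[0.5587, 0.2755], [0.5103, 0.1354], [0.4528, 0.1539], [0.5033, 0.2937]]
scene blue area 53.5 (359.91277258566976, 206.8442367601246) [[359.91277258566976, 206.8442367601246]] [[0.4931, 0.1694]]
scene yellow area 86.0 (391.21705426356584, 201.99418604651163) [[391.21705426356584, 201.99418604651163]] [[0.5253, 0.251]]
side lid area 577.0 (324.7801848642403, 203.55141536683996) [[347, 219], [322, 219], [299, 189], [328, 186]] [[0.4818, -0.088], [0.5513, -0.0857], [0.6402, -0.2976], [0.548, -0.3249]]
side block area 1017.0 (333.1025893149787, 304.39626352015733) [[357, 287], [334, 326], [309, 320], [333, 282]] [[0.4529, 0.1532], [0.501, 0.2956], [0.5553, 0.2789], [0.5106, 0.1351]]
side blue area 40.5 (340.4938271604938, 284.0699588477366) [[340.4938271604938, 284.0699588477366]] [[0.4912, 0.1826]]
side yellow area 77.0 (325.9264069264069, 306.5844155844156) [[325.9264069264069, 306.5844155844156]] [[0.5194, 0.2667]]
blue (array([0.49026637, 0.17330921, 0.06438437]), [np.float64(0.0013893880573017552), np.float64(0.0013893880573018671)])
yellow (array([0.51983522, 0.25679473, 0.06243199]), [np.float64(0.00028623611534839765), np.float64(0.000286236115348555)])
220 310 [ 73  55 125]
270 360 [ 41  20 140]
300 330 [ 44  20 142]
310 280 [ 73  54 133]
365 225 [ 18 151 105]
385 206 [ 18 146 110]
352 225 [ 18 141  87]
330 215 [ 72  58 123]
320 237 [68 52 78]
280 235 [71 51 80]
```

```bash
sed -i 's/(60,60,88)/(60,42,100)/' m.py; python3 m.py | grep lid; python3 - <<'E'
from h import *
d=cam("wrist");o=get_obs();print(d["xyz"],Rm(d).tolist(),d["camera_matrix"],o["ee_pos"],o["orientation"])
E
```

```text
scene lid area 8098.0 (260.58401251337773, 292.2799456655965) [[333, 274], [251, 353], [188, 303], [272, 235]] [[0.6609, -0.0365], [0.7349, -0.2897], [0.5502, -0.3448], [0.4764, -0.0909]]
side lid area 2281.5 (307.2168894732997, 205.51895682664914) [[349, 219], [281, 227], [270, 190], [329, 184]] [[0.4762, -0.0882], [0.6591, -0.034], [0.7332, -0.2874], [0.5457, -0.3421]]
[ 0.10575676 -0.66991501  0.38497552] [[-0.25128679305958734, -0.938491378114988, -0.23683091191324485], [0.967912473390903, -0.24349029639190312, -0.06211215192929577], [0.0006256901252916225, -0.24483955719371447, 0.9695634067687648]] [[332.84344813   0.         318.34803897]
 [  0.         332.84344813 232.04483129]
 [  0.           0.           1.        ]] [ 0.16869982 -0.65319124  0.22585171] [-1.47394672e-04 -1.26025468e-01  9.92026802e-01  6.19080837e-04]
```

Both views agree, so these are the poses I'll use:
- **Block:** centre (.5057,.2152), yaw about -0.33.
- **Blue key:** about (.4906,.173).
- **Box:** centre (.6046,-.1892), yaw .284, which puts the keyhole near (.5585,-.2026).

I'll move above the blue key now.

Emit:
step_arm(
  steps=[
    [[0,0.2,0.27,0,0.082],[0,0.2,0.27,0,0.082],[0,0.2,0.27,0,0.082],[0,0.2,0.27,0,0.082],[0,0.2,0.27,0,0.082],[0,0.2,0.27,0,0.082],[0,0.2,0.27,0,0.082],[0,0.2,0.27,0,0.082]],
  ],
  squeeze=40,
)

```text
clock: 0.82
ee_pos: [0.3614, -0.3925, 0.2266]
orientation: [0.0, -0.287, 0.958, 0.0]
contact_force: [0.4, 0.3, 0.4]
opening: 0.513
finger_force: 0.0
```

Emit:
step_arm(
  steps=[
    [[0,0.1,0.32,0,0.082],[0,0.1,0.32,0,0.082],[0,0.1,0.32,0,0.082],[0,0.1,0.32,0,0.082],[0,0.1,0.32,0,0.082],[0,0.1,0.32,0,0.082],[0,0.1,0.32,0,0.082],[0,0.1,0.32,0,0.082]],
  ],
)

```text
clock: 1.48
ee_pos: [0.4568, -0.0851, 0.2268]
orientation: [0.0, -0.44, 0.898, -0.0]
contact_force: [1.0, -0.7, -0.6]
opening: 0.5
finger_force: 0.0
```

Emit:
step_arm(
  steps=[
    [[0,0.035,0.27,-0.07,0.082],[0,0.035,0.27,-0.07,0.082],[0,0.035,0.27,-0.07,0.082],[0,0.035,0.27,-0.07,0.082],[0,0.035,0.27,-0.07,0.082],[0,0.035,0.27,-0.07,0.082],[0,0.035,0.27,-0.07,0.082],[0,0.035,0.27,-0.07,0.082]],
  ],
)

```text
clock: 2.15
ee_pos: [0.4902, 0.1737, 0.1589]
orientation: [0.0, -0.581, 0.814, 0.0]
contact_force: [0.6, -0.2, -0.2]
opening: 0.498
finger_force: 0.0
```

Emit:
step_arm(
  steps=[
    [[0,0,0,0,0],[0,0,0,0,0]],
  ],
)

```text
clock: 2.32
ee_pos: [0.49, 0.1733, 0.1584]
orientation: [-0.001, -0.581, 0.814, -0.0]
contact_force: [-0.7, -0.1, 0.4]
opening: 0.496
finger_force: 0.0
```

```bash
python3 - <<'E'
from h import *
import pickle
d=cam("wrist");o=get_obs();pickle.dump((d,o),open("w1.pkl","wb"));cv2.imwrite("pics/w1.png",d["pixels"][:,:,::-1])
print(o["clock"],o["ee_pos"],o["orientation"],proj(d,[.4906,.173,.08]),o["opening"])
E
```

```text
2.3667 [0.48997637 0.17231446 0.15881528] [-7.33062782e-04 -5.80109411e-01  8.14538233e-01 -3.36209461e-05] [317.99653767 239.63585694] 0.49984847778482544
```

View pics/w1.png

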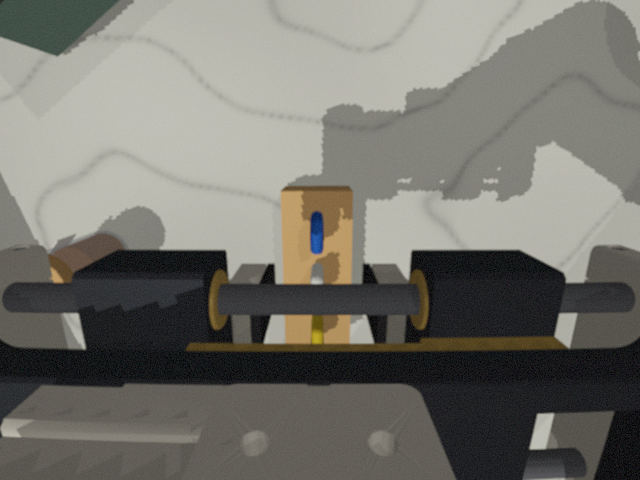

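The wrist view shows the blue key at (317,232), centred between the fingers, and aligned with the block.

```bash
python3 - <<'E'
from h import *
import pickle
d,o=pickle.load(open("w1.pkl","rb"))
h=cv2.cvtColor(d["pixels"],cv2.COLOR_RGB2HSV);m=cv2.inRange(h,(105,120,30),(130,255,255));m[:180]=0;m[265:]=0
ys,xs=np.nonzero(m)
for y in range(ys.min(),ys.max()+1,4):print(y,xs[ys==y].min(),xs[ys==y].max(),d["pixels"][y,317])
mid=lambda y0,y1:np.mean([(xs[ys==y].min()+xs[ys==y].max())/2 for y in range(y0,y1)])
P=[onz(d,(mid(ys.min()+3,ys.min()+8),ys.min()),.08),onz(d,(mid(ys.max()-10,ys.max()-4),ys.max()),.08)]
print(P,np.linalg.norm(P[1]-P[0]),np.arctan2(*(P[1]-P[0])[:2]))
# block edges
for y in(200,215,260):
    b=cv2.inRange(h,(8,80,40),(22,255,255))[y];x=np.nonzero(b)[0];x=x[(x>270)&(x<365)];a=[onz(d,(float(e),y),.042) for e in(x.min(),x.max()+1)];print(y,x.min(),x.max(),np.mean(a,0),np.linalg.norm(a[1]-a[0]))
q=o["orientation"];print(R.from_quat([q[1],q[2],q[3],q[0]]).as_matrix()[:,1])
for p in((.4906,.173,.08),):print(proj(d,p))
E
```

```text
212 316 317 [37 45 83]
216 312 321 [ 5 37 80]
220 311 321 [14 48 96]
224 311 322 [ 21  59 112]
228 311 322 [ 26  58 116]
232 311 322 [ 19  57 115]
236 311 322 [ 33  86 163]
240 311 322 [ 27  84 162]
244 311 321 [ 37  86 165]
248 311 321 [ 40  88 165]
252 313 319 [ 41  85 162]Traceback (most recent call last):
  File "<stdin>", line 6, in <module>
    return umr_minimum(a, axis, None, out, keepdims, initial, where)
ValueError: zero-size array to reduction operation minimum which has no identity
```

```bash
python3 - <<'E'
from h import *
import pickle
d,o=pickle.load(open("w1.pkl","rb"))
print(d["xyz"],Rm(d)[:,2])
P=[onz(d,(316.9,212.),.08),onz(d,(316.4,254.),.08)]
print(P,np.mean(P,0),np.linalg.norm(P[1]-P[0]),np.arctan2(*(P[1]-P[0])[:2]))
h=cv2.cvtColor(d["pixels"],cv2.COLOR_RGB2HSV)
for y in(200,262):
    b=cv2.inRange(h,(8,80,40),(22,255,255))[y];x=np.nonzero(b)[0];x=x[(x>270)&(x<365)];a=[onz(d,(float(e),y),.042) for e in(x.min(),x.max()+1)];print(y,x.min(),x.max(),np.mean(a,0),np.linalg.norm(a[1]-a[0]))
q=o["orientation"];Rt=R.from_quat([q[1],q[2],q[3],q[0]]).as_matrix();print(Rt[:,1],Rt.T@(np.mean(P,0)-o["ee_pos"]),Rt.T@(P[1]-P[0]))
E
```

```text
[0.46934121 0.11128807 0.31773092] [-0.07807432 -0.22980451  0.97010014]
[array([0.48460462, 0.15308416, 0.08      ]), array([0.49535103, 0.18315872, 0.08      ])] [0.48997782 0.16812144 0.08      ] 0.03193688050393874 0.3431860011075703
200 281 352 [0.4836519  0.15016609 0.042     ] 0.060083606599620164
262 283 351 [0.50098979 0.20190025 0.042     ] 0.060322675550200724
[-9.45042638e-01  3.26946141e-01  7.95742144e-04] [ 0.0038649  -0.00143498  0.07881899] [-3.19352219e-02 -3.23054461e-04 -3.96403603e-05]
```

Emit:
step_arm(
  steps=[
    [[-0.2,0.008,-0.009,-0.155,0],[-0.2,0,0,-0.155,0],[-0.2,0,0,-0.155,0],[-0.2,0,0,-0.155,0],[-0.2,0,0,-0.155,0],[-0.2,0,0,-0.155,0],[-0.2,0,0,0,0],[-0.2,0,0,0,0]],
  ],
)

```text
clock: 3.03
ee_pos: [0.491, 0.1697, 0.0477]
orientation: [-0.001, -0.579, 0.815, -0.0]
contact_force: [1.3, -0.0, 1.2]
opening: 0.397
finger_force: 0.0
```

Emit:
step_arm(
  steps=[
    [[-1,0,0,0,0],[-1,0,0,0,0],[-1,0,0,0,0],[-1,0,0,0,0],[-1,0,0,0,0],[-1,0,0,0,0]],
  ],
  squeeze=50,
)

```text
clock: 3.53
ee_pos: [0.4917, 0.1713, 0.0485]
orientation: [0.001, -0.58, 0.815, -0.0]
contact_force: [-2.7, 0.4, 6.0]
opening: 0.111
finger_force: 50.0
```

Emit:
step_arm(
  steps=[
    [[-1,0,0,0.1,0],[-1,0,0,0.15,0],[-1,0,0,0.25,0],[-1,0,0,0.25,0],[-1,0,0,0.25,0],[-1,0,0,0.25,0],[-1,0,0,0,0]],
  ],
)

```text
clock: 4.12
ee_pos: [0.4941, 0.1725, 0.204]
orientation: [0.005, -0.58, 0.814, -0.001]
contact_force: [1.2, 0.8, 0.2]
opening: 0.115
finger_force: 50.0
```

Emit:
step_arm(
  steps=[
    [[-1,0.02,-0.3,0,0.12],[-1,0.02,-0.3,0,0.12],[-1,0.02,-0.3,0,0.12],[-1,0.02,-0.3,0,0.12],[-1,0.02,-0.3,0,0.12],[-1,0.02,-0.3,0,0.12],[-1,0.02,-0.3,0,0.12],[-1,0.02,-0.3,0,0.12]],
  ],
)

```text
clock: 4.78
ee_pos: [0.5102, -0.1186, 0.1977]
orientation: [-0.0, 0.758, -0.652, 0.0]
contact_force: [1.5, 0.6, -1.2]
opening: 0.113
finger_force: 50.0
```

Emit:
step_arm(
  steps=[
    [[-1,0.01,-0.27,0,0.14],[-1,0.01,-0.27,0,0.134],[-1,0.01,-0.27,0,0],[-1,0,0,0,0],[-1,0,0,0,0],[-1,0,0,0,0]],
  ],
)

```text
clock: 5.28
ee_pos: [0.5138, -0.2142, 0.1973]
orientation: [0.0, 0.799, -0.601, -0.0]
contact_force: [0.1, 1.6, -0.9]
opening: 0.115
finger_force: 50.0
```

```bash
python3 - <<'E'
from h import *
import pickle
r={}
for n in("wrist","scene","side"):
    r[n]=cam(n)
o=get_obs();r["o"]=o;pickle.dump(r,open("p2.pkl","wb"))
print(o["clock"],o["ee_pos"],o["orientation"])
w=r["wrist"]["pixels"][:,:,::-1];s=r["scene"]["pixels"][:,:,::-1];t=r["side"]["pixels"][:,:,::-1]
R2=lambda im,x,y,ww,hh:cv2.resize(im[y:y+hh,x:x+ww],(400,300),interpolation=cv2.INTER_CUBIC)
cv2.imwrite("pics/p2.png",np.vstack([np.hstack([R2(w,0,0,640,480),R2(w,200,100,240,180)]),np.hstack([R2(s,190,200,120,90),R2(t,290,150,80,60)])]))
E
```

```text
5.4333 [ 0.51422657 -0.21323267  0.19782099] [-9.50941883e-05  8.00140627e-01 -5.99812444e-01  1.25471861e-05]
```

View pics/p2.png

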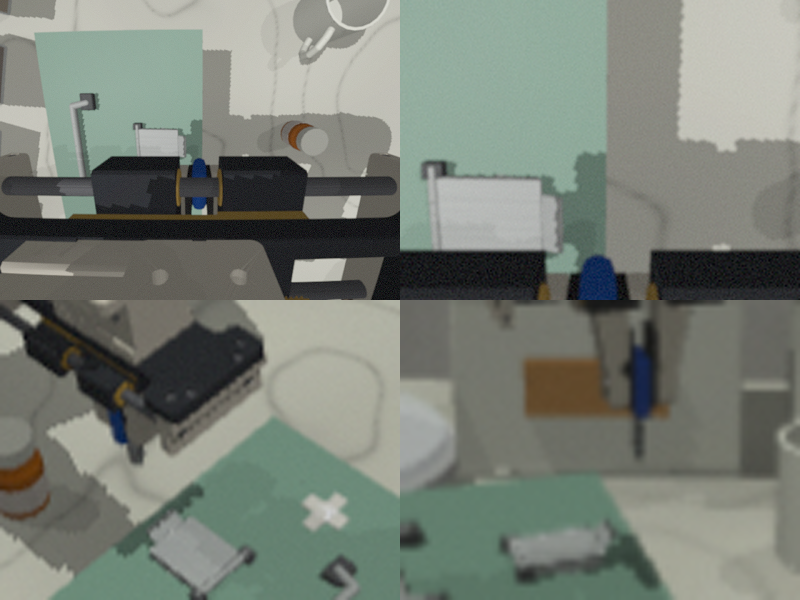

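The key hangs straight in the grip. The wrist view shows the flap plate from about (462,206) to (526,208), with the tab's outer edge at column 537.

```bash
python3 - <<'E'
from h import *
import pickle
r=pickle.load(open("p2.pkl","rb"));d=r["wrist"]
yaw=.284;c=np.array([.6046,-.1892]);ex=np.array([np.cos(yaw),np.sin(yaw)]);ey=np.array([-ex[1],ex[0]]);k=c-.048*ex
def B(p):v=np.array(p)[:2]-k;return np.round([v@ex*1e3,v@ey*1e3],1)
im=d["pixels"].astype(int)
# print row profiles
row=im[235,440:580];print([tuple(x) for x in row[::3]])
for n,uv,z in(("plateHingeCorner",(463,206),.1075),("plateFront-y",(525.5,208),.1075),("tabedge-y",(537,217.5),.115),("tabedge",(537,248),.115),("lidfront",(563.6,160),.1),("lidfront2",(563.6,240),.1)):
    print(n,B(onz(d,uv,z)))
print("tcp",B(r["o"]["ee_pos"]),"key top px",[B(onz(d,(558.5,258),r["o"]["ee_pos"][2]+.0328))])
print("expect px:",proj(d,[*(k-.03*ex),.115]),proj(d,[*(k+.03*ex-.02*ey),.1075]))
E
```

```text
[(np.int64(124), np.int64(124), np.int64(117)), (np.int64(121), np.int64(121), np.int64(113)), (np.int64(126), np.int64(126), np.int64(118)), (np.int64(124), np.int64(125), np.int64(118)), (np.int64(126), np.int64(126), np.int64(120)), (np.int64(122), np.int64(122), np.int64(116)), (np.int64(127), np.int64(127), np.int64(121)), (np.int64(132), np.int64(132), np.int64(124)), (np.int64(135), np.int64(134), np.int64(126)), (np.int64(119), np.int64(107), np.int64(98)), (np.int64(114), np.int64(68), np.int64(34)), (np.int64(116), np.int64(66), np.int64(23)), (np.int64(118), np.int64(104), np.int64(96)), (np.int64(121), np.int64(121), np.int64(114)), (np.int64(141), np.int64(140), np.int64(132)), (np.int64(160), np.int64(160), np.int64(152)), (np.int64(159), np.int64(159), np.int64(152)), (np.int64(159), np.int64(160), np.int64(152)), (np.int64(156), np.int64(155), np.int64(149)), (np.int64(157), np.int64(160), np.int64(153)), (np.int64(160), np.int64(161), np.int64(153)), (np.int64(158), np.int64(159), np.int64(150)), (np.int64(160), np.int64(161), np.int64(151)), (np.int64(157), np.int64
[... 688 characters left out ...]
64(133), np.int64(132), np.int64(125)), (np.int64(135), np.int64(135), np.int64(127)), (np.int64(131), np.int64(135), np.int64(125)), (np.int64(136), np.int64(134), np.int64(125)), (np.int64(134), np.int64(135), np.int64(128)), (np.int64(133), np.int64(136), np.int64(129)), (np.int64(135), np.int64(135), np.int64(128)), (np.int64(137), np.int64(136), np.int64(127)), (np.int64(134), np.int64(136), np.int64(127))]
plateHingeCorner [-156.2  -22. ]
plateFront-y [-205.4  -20.6]
tabedge-y [-210.6  -14.7]
tabedge [-214.5    9.3]
lidfront [-235.1  -56.8]
lidfront2 [-246.4    7.2]
tcp [-45.5   2.3] key top px [array([-143.5,  -21.7])]
expect px: [297.16245786 236.6099541 ] [218.53601317 208.72437589]
```

```bash
python3 - <<'E'
from h import *
import pickle
r=pickle.load(open("p2.pkl","rb"));d=r["wrist"]
yaw=.284;c=np.array([.6046,-.1892]);ex=np.array([np.cos(yaw),np.sin(yaw)]);ey=np.array([-ex[1],ex[0]]);k=c-.048*ex
def B(p):v=np.array(p)[:2]-k;return np.round([v@ex*1e3,v@ey*1e3],1)
for n,uv,z in(("plateHingeCorner",(222,206),.1075),("plateFront-y",(285.5,208),.1075),("tabedge-y",(297,217.5),.115),("tabedge",(297,248),.115),("lidfront",(323.6,160),.1),("lidfront2",(323.6,240),.1)):
    print(n,B(onz(d,uv,z)))
print("tcp",B(r["o"]["ee_pos"]),"key -y top end",[B(onz(d,(318.5,253),r["o"]["ee_pos"][2]+.0328))])
for n in("scene","side"):
  print(n,"tip expected px",proj(r[n],r["o"]["ee_pos"]-[0,0,.0352]))
E
```

```text
plateHingeCorner [ 27.2 -22.1]
plateFront-y [-21.  -20.5]
tabedge-y [-30.1 -14.6]
tabedge [-29.7   8.9]
lidfront [-49.9 -55.8]
lidfront2 [-50.1   6.8]
tcp [-45.5   2.3] key -y top end [array([-45.9, -24.1])]
scene tip expected px [231.05789409 248.42424238]
side tip expected px [337.0227101  181.00848816]
```

The wrist rays confirm the tab edge where I expected it, with the keyhole shifted about (-0.7,-1.4) mm in the box frame. The tool stays vertical, so I'll push the blade's flat against the raised tab edge and lift along the flap's arc. First I'll lower the tip in front of the tab.

Emit:
step_arm(
  steps=[
    [[-1,0.006,-0.02,-0.16,0],[-1,0,0,-0.16,0],[-1,0,0,-0.16,0],[-1,0,0,0,0],[-1,0.08,0.023,0,0],[-1,0,0,0,0]],
  ],
)

```text
clock: 5.93
ee_pos: [0.5267, -0.2132, 0.1414]
orientation: [-0.0, 0.8, -0.6, 0.001]
contact_force: [1.0, -0.3, -0.3]
opening: 0.113
finger_force: 50.0
```

Emit:
step_arm(
  steps=[
    [[-1,0.024,0.007,0.025,0],[-1,0.024,0.007,0.025,0],[-1,0,0,0,0]],
  ],
)

```text
clock: 6.18
ee_pos: [0.5289, -0.2123, 0.1472]
orientation: [0.001, 0.8, -0.6, -0.001]
contact_force: [-6.0, -1.3, 1.2]
opening: 0.112
finger_force: 50.0
```

```bash
python3 - <<'E'
from h import *
import pickle
r={n:cam(n) for n in("wrist","scene","side")};o=get_obs()
w=r["wrist"]["pixels"][:,:,::-1];s=r["scene"]["pixels"][:,:,::-1];t=r["side"]["pixels"][:,:,::-1]
R2=lambda im,x,y,ww,hh:cv2.resize(im[y:y+hh,x:x+ww],(400,300),interpolation=cv2.INTER_CUBIC)
cv2.imwrite("pics/p3.png",np.hstack([R2(s,210,235,80,60),R2(t,290,165,80,60)]))
print(o["ee_pos"],o["contact_force"])
E
```

```text
[ 0.52874283 -0.21237168  0.14687796] [-4.97618325 -1.7136463   1.56146086]
```

View pics/p3.png

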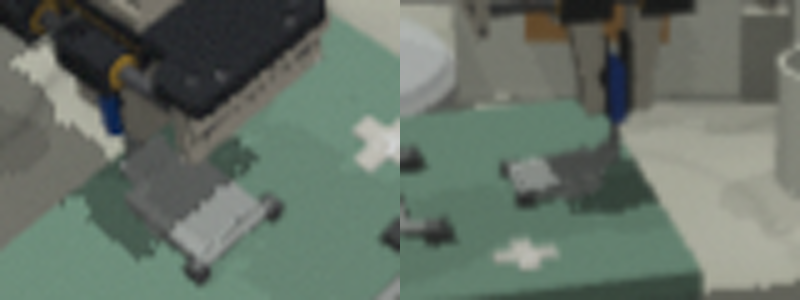

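The blade presses the tab edge at about 5 N, and the flap seems to be lifting. I'll continue along the arc, with more upward motion.

Emit:
step_arm(
  steps=[
    [[-1,0,0,0.04,0],[-1,0.016,0.005,0.04,0],[-1,0.016,0.005,0.04,0],[-1,0.02,0.006,0.038,0],[-1,0.02,0.006,0.038,0]],
  ],
)

```text
clock: 6.75
ee_pos: [0.5398, -0.2094, 0.1708]
orientation: [-0.0, 0.8, -0.6, 0.001]
contact_force: [0.2, 0.3, -0.2]
opening: 0.111
finger_force: 50.0
```

Emit:
step_arm(
  steps=[
    [[-1,0.028,0.008,0.029,0],[-1,0.028,0.008,0.029,0],[-1,0.048,0.014,0.035,0]],
  ],
)

```text
clock: 7.0
ee_pos: [0.5518, -0.2059, 0.1813]
orientation: [-0.0, 0.8, -0.6, 0.0]
contact_force: [-0.8, -0.1, -0.2]
opening: 0.111
finger_force: 50.0
```

```bash
python3 - <<'E'
from h import *
r={n:cam(n) for n in("scene","side")};o=get_obs()
s=r["scene"]["pixels"][:,:,::-1];t=r["side"]["pixels"][:,:,::-1]
R2=lambda im,x,y,ww,hh:cv2.resize(im[y:y+hh,x:x+ww],(400,300),interpolation=cv2.INTER_CUBIC)
cv2.imwrite("pics/p4.png",np.hstack([R2(s,210,225,80,60),R2(t,290,155,80,60)]))
print(o["ee_pos"],o["contact_force"])
E
```

```text
[ 0.55310002 -0.20574942  0.18164131] [-0.95058713 -0.59522526  0.09229789]
```

View pics/p4.png

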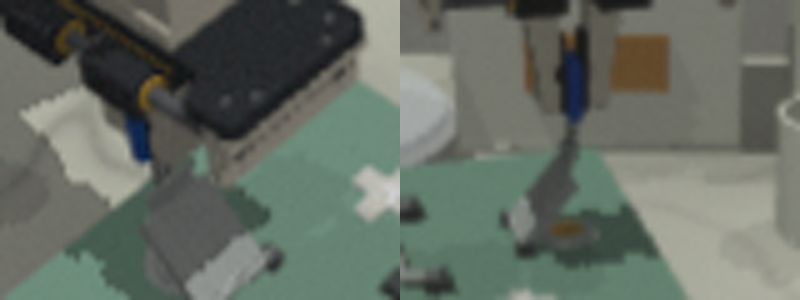

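The flap is up about 50° and the blade is holding well, so I'll keep pushing it over.

Emit:
step_arm(
  steps=[
    [[-1,0.072,0.021,0.01,0],[-1,0.072,0.021,0,0],[-1,0.072,0.021,0,0],[-1,0.072,0.021,0,0],[-1,0.072,0.021,0,0],[-1,0.072,0.021,0,0],[-1,0,0,0,0]],
  ],
)

```text
clock: 7.68
ee_pos: [0.605, -0.1903, 0.1814]
orientation: [0.0, 0.8, -0.6, 0.0]
contact_force: [0.4, -0.3, -2.1]
opening: 0.113
finger_force: 50.0
```

```bash
python3 - <<'E'
from h import *
r={n:cam(n) for n in("wrist","side")};o=get_obs()
t=r["side"]["pixels"][:,:,::-1];w=r["wrist"]["pixels"][:,:,::-1]
R2=lambda im,x,y,ww,hh:cv2.resize(im[y:y+hh,x:x+ww],(400,300),interpolation=cv2.INTER_CUBIC)
cv2.imwrite("pics/p5.png",np.hstack([R2(w,200,120,200,150),R2(t,275,155,80,60)]))
print(o["ee_pos"],o["contact_force"])
E
```

```text
[ 0.60355406 -0.19056559  0.18160803] [-0.13967149  0.45195286  0.58982276]
```

View pics/p5.png

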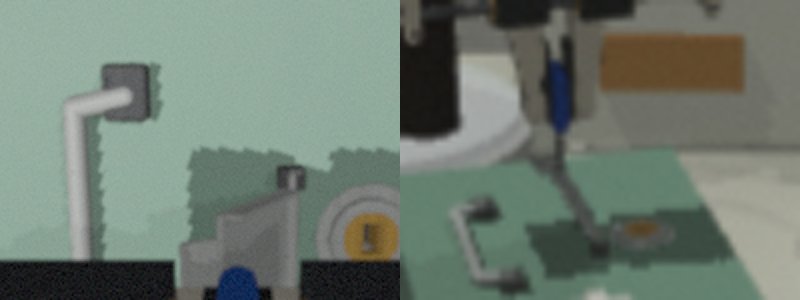

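The flap leans well past upright, at about 115°, and the brass lock with its slot shows in the wrist view near (384,238). I'll back off and move to +y to get a clean view of the keyhole.

Emit:
step_arm(
  steps=[
    [[-1,-0.1,-0.03,0,0],[-1,-0.16,0.08,0.03,0],[-1,-0.16,0.15,0.08,0],[-1,-0.1,0.15,0.08,0],[-1,0,0,0,0],[-1,0,0,0,0],[-1,0,0,0,0]],
  ],
)

```text
clock: 8.37
ee_pos: [0.5405, -0.149, 0.2052]
orientation: [-0.0, 0.8, -0.6, 0.0]
contact_force: [-0.8, -0.3, -0.2]
opening: 0.111
finger_force: 50.0
```

```bash
python3 - <<'E'
from h import *
import pickle
r={n:cam(n) for n in("wrist","side","scene")};o=get_obs();r["o"]=o;pickle.dump(r,open("p6.pkl","wb"))
R2=lambda im,x,y,ww,hh:cv2.resize(im[y:y+hh,x:x+ww],(400,300),interpolation=cv2.INTER_CUBIC)
k=[.5585,-.2026,.104]
P=[];C={}
for n in("wrist","side","scene"):
    im=r[n]["pixels"][:,:,::-1];u,v=proj(r[n],k);x,y=int(u),int(v);w=60 if n=="wrist" else 30
    x0=np.clip(x-w,0,640-2*w);y0=np.clip(y-int(w*.75),0,480-int(1.5*w));P.append(R2(im,x0,y0,2*w,int(1.5*w)))
    h=cv2.cvtColor(r[n]["pixels"],cv2.COLOR_RGB2HSV);m=cv2.inRange(h,(10,90,40),(28,255,255));M=np.zeros_like(m);M[y0:y0+int(1.5*w),x0:x0+2*w]=m[y0:y0+int(1.5*w),x0:x0+2*w]
    M=cv2.morphologyEx(M,cv2.MORPH_CLOSE,np.ones((9,9)))
    cs=cv2.findContours(M,cv2.RETR_EXTERNAL,cv2.CHAIN_APPROX_NONE)[0]
    if cs:
        c=max(cs,key=cv2.contourArea);C[n]=cv2.minEnclosingCircle(c);b=cv2.boundingRect(c);ce=(b[0]+b[2]/2-.5,b[1]+b[3]/2-.5);print(n,(u,v),b,cv2.contourArea(c),onz(r[n],ce,.104),x0,y0)
P.append(R2(r["wrist"]["pixels"][:,:,::-1],0,0,640,480))
cv2.imwrite("pics/p6.png",np.vstack([np.hstack(P[:2]),np.hstack(P[2:])]))
print(o["ee_pos"],o["contact_force"])
E
```

```text
wrist (np.float64(315.9237108311144), np.float64(160.935472447802)) (305, 146, 25, 25) 496.5 [ 0.55832503 -0.20495027  0.104     ] 255 115
side (np.float64(322.2454954251141), np.float64(200.3258393658652)) (320, 200, 6, 2) 4.5 [ 0.55764622 -0.20135351  0.104     ] 292 178
scene (np.float64(247.512050766076), np.float64(275.6233114237502)) (243, 273, 9, 7) 36.5 [ 0.55881461 -0.20408385  0.104     ] 217 253
[ 0.54071883 -0.14927331  0.20430545] [ 0.62800812  0.043722   -0.68972986]
```

View pics/p6.png

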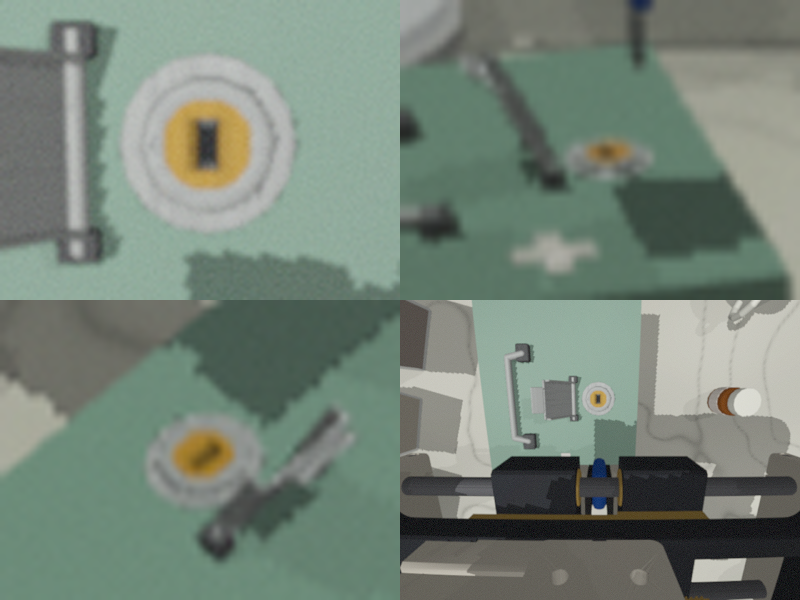

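The lock is in clear view and the flap leans far back. The slot centre comes out at about (.5583,-.2050). Next I'll measure the held key in the same views.

```bash
python3 - <<'E'
from h import *
import pickle
r=pickle.load(open("p6.pkl","rb"));o=r["o"];d=r["wrist"]
h=cv2.cvtColor(d["pixels"],cv2.COLOR_RGB2HSV);m=cv2.inRange(h,(105,120,30),(130,255,255));m[:230]=0;m[345:]=0
ys,xs=np.nonzero(m)
print([(y,xs[ys==y].min(),xs[ys==y].max()) for y in range(ys.min(),ys.max()+1,8) if (ys==y).any()],ys.min(),ys.max())
q=o["orientation"];Rt=R.from_quat([q[1],q[2],q[3],q[0]]).as_matrix();E=o["ee_pos"]
zt=E[2]+.0188+.014
for y in(262,275):
    if (ys==y).any():print(y,"tool frame",Rt.T@(onz(d,((xs[ys==y].min()+xs[ys==y].max())/2,y),zt)-E))
for y in (ys.min(),):print("end",Rt.T@(onz(d,(318,float(y)),zt)-E))
print("hole in tool",Rt.T@(np.array([.55832,-.20495,.104])-E), Rt[:,1])
# dark slot centroid
s=d["pixels"][146:171,305:330].astype(int).sum(2);yy,xx=np.nonzero(s<180);print("slot",xx.mean()+305,yy.mean()+146,len(xx),xx.min()+305,xx.max()+305,yy.min()+146,yy.max()+146,onz(d,(xx.mean()+305,yy.mean()+146),.104))
for n in("side","scene"):
    h=cv2.cvtColor(r[n]["pixels"],cv2.COLOR_RGB2HSV);u,v=proj(r[n],E-[0,0,.0352]);a,b=proj(r[n],E+[0,0,.0058-.01])
    print(n,"tip exp",u,v,"shoulder",a,b)
    g=cv2.cvtColor(r[n]["pixels"],cv2.COLOR_RGB2GRAY);
    for y in range(int(v)-14,int(v)+4,2):print(y,g[y,int(u)-7:int(u)+8])
E
```

```text
[(254, np.int64(316), np.int64(408)), (262, np.int64(310), np.int64(327)), (270, np.int64(308), np.int64(330)), (278, np.int64(307), np.int64(330)), (302, np.int64(368), np.int64(368)), (318, np.int64(307), np.int64(330)), (326, np.int64(308), np.int64(328))] 254 333
262 tool frame [ 2.09474770e-02 -8.55128439e-05 -3.28045352e-02]
275 tool frame [ 1.53448456e-02 -7.26978530e-05 -3.28033326e-02]
end [ 0.02433673 -0.00029395 -0.03280541]
hole in tool [ 0.05839735 -0.00146797  0.10029194] [-9.60403191e-01 -2.78612880e-01  7.57619874e-04]
slot 316.41379310344826 157.89655172413794 29 315 318 154 162 [ 0.55877747 -0.20489884  0.104     ]
side tip exp 326.83111804719977 187.2361940870768 shoulder 326.69531253797265 177.00869820076153
173 [79 74 90 92 90 83 51 31 37 37 34 39 70 90 90]
175 [103  96 105  93  90  83  50  33  37  35  35  41  71  89  89]
177 [108 105  95  93  93  87  58  42  38  38  49  80 105 106 106]
179 [110 110 109 108 108 108 103  78  56  63  85 106 109 108 109]
181 [113 109 108 109 109 108 103  78  64  81 105 108 109 109 107]
183 [118 115 108 108 109 109 103  80  63  80 10
[... 178 characters left out ...]
6 116 116 115 115 116 117 120 130 145]
scene tip exp 261.7061164794004 241.90699821320513 shoulder 260.49467128216526 232.41201051298026
227 [62 43 36 37 27 34 78 85 83 85 82 81 81 73 63]
229 [70 44 35 36 32 30 66 81 82 84 82 79 79 81 82]
231 [154  84  34  40  35  49  75  82  84  83  81  83  82  81  83]
233 [176 119  58  35  36  39  74  82  83  84  82  83  83  84 106]
235 [175 158 108  55  36  43  61  75  82  84  83  93 136 156 167]
237 [175 175 174 164 154 110  76  72  61  64 141 167 173 172 160]
239 [174 173 173 173 175 133  79  64  58  59 138 156 143 130 129]
241 [175 173 173 172 171 158  96  66  69  83 127 130 130 128 128]
243 [172 173 172 171 171 173 153 107  83 105 125 127 128 129 129]
```

```bash
python3 - <<'E'
from h import *
import pickle
r=pickle.load(open("p6.pkl","rb"));o=r["o"];E=o["ee_pos"];q=o["orientation"];Rt=R.from_quat([q[1],q[2],q[3],q[0]]).as_matrix()
x,e=tri(ray(r["scene"],(262.3,242.7)),ray(r["side"],(327.2,187.3)));print("tip tool",Rt.T@(x-E),e)
# hole by same two cams
print("hole scene/side",tri(ray(r["scene"],(247.0,275.8)),ray(r["side"],(322.6,200.4))))
g=r["scene"]["pixels"].astype(int)
for y in range(270,284):print(y,g[y,238:258,0]-g[y,238:258,2])
g=r["side"]["pixels"].astype(int)
for y in range(196,207):print(y,g[y,312:332,0]-g[y,312:332,2])
d=r["wrist"]
for z in(.0188+.014,.0188+.008):
  for y in(333.5,):print(z,Rt.T@(onz(d,(318.5,y),E[2]+z)-E))
E
```

```text
tip tool [-0.00017171 -0.00019661  0.03627474] [np.float64(0.0014633115526461293), np.float64(0.0014633115526461993)]
hole scene/side (array([ 0.55759438, -0.20360524,  0.10324154]), [np.float64(0.00010718266183975946), np.float64(0.00010718266183980357)])
270 [-13 -13 -14 -13 -12 -10 -11  -7  -4  -4  -3  -4  -2  -5 -10 -13 -13 -12
  -8 -10]
271 [-14 -13 -13 -13  -9  -3  -3  -1   0   0  -2  -2   1  -1  -5  -6 -10 -12
 -12 -11]
272 [-15 -13 -11  -6  -3  -2  -1  23  38  40  40  30   5  -2  -1  -2  -4 -11
 -10 -13]
273 [-14 -13  -7  -1  -1  -1  22  71  98 100  91  87  50  19   1  -1  -1  -7
 -13 -13]
274 [-13  -8  -3  -2  -1  32  73 111 116 115  94  96 103  52   6   0  -2  -4
 -11 -13]
275 [-14  -3  -2  -2  11  80 116 117 110  95  75  68 108  90  12  -2  -1  -2
  -9 -12]
276 [-13  -2  -1  -2  21  95 115 107  93  76  76  88 109 100  14  -1  -1  -2
  -6 -12]
277 [ -9   0   0   0   8  76 110  99  83  82  99 113 101  40   5  -2  -1  -1
  -5 -11]
278 [ -8  -1  -1  -1   0  24  74 106  97 104 120  85  37   5  -1   0  -1  -2
 -10 -15]
279 [-12  -1  -2  -1  -2  -1  18  51  53  58  58  27   3   0
[... 745 characters left out ...]
10  -4  -2   9  51  71  58  65  84  77  39   3  -4  -6
 -11 -12]
201 [  0   1  -2  -5  -7  -2   1   9  45  62  52  56  67  53  29   3   0  -1
 -10 -11]
202 [ -2   0  -1  -5  -6  -3   0   1   9  24  33  33  25   8   2  -1  -1  -4
 -11 -12]
203 [ -3  -1  -1  -2  -5  -6  -3  -2   0   2   2   3   2  -1  -2  -3  -4  -9
 -12 -12]
204 [ -6  -3  -1  -1  -3 -10  -9  -4  -5  -3  -4  -4  -4  -5  -3  -6  -9 -10
 -11 -10]
205 [-10  -3  -2  -1  -5 -10 -12 -11 -11 -11 -12 -11 -10  -8  -7  -6  -7  -6
  -7  -6]
206 [-10  -7  -7  -6  -7 -10 -11 -12 -13 -13 -12 -12  -8  -6  -6  -7  -6  -7
  -6  -7]
0.0328 [-1.14649685e-02 -1.12819798e-05 -3.27975775e-02]
0.0268 [-1.50884696e-02 -9.91573189e-06 -2.67968031e-02]
```

Both ways of measuring agree on a target TCP of about (.5580,-.2037). I'll move above the slot and then lower to its mouth.

Emit:
step_arm(
  steps=[
    [[-1,0.048,-0.152,0,0],[-1,0.048,-0.152,0,0],[-1,0.048,-0.152,0,0],[-1,0,0,-0.15,0],[-1,0,0,-0.15,0],[-1,0,0,-0.15,0],[-1,0,0,-0.04,0],[-1,0,0,0,0]],
  ],
)

```text
clock: 9.18
ee_pos: [0.557, -0.2039, 0.1439]
orientation: [0.001, 0.8, -0.601, -0.002]
contact_force: [-0.5, -0.5, 0.6]
opening: 0.111
finger_force: 50.0
```

```bash
python3 - <<'E'
from h import *
r={n:cam(n) for n in("scene","side")};o=get_obs()
for n in r:print(n,proj(r[n],[.5580,-.2037,.104]),proj(r[n],o["ee_pos"]-[0,0,.0352]))
P=[]
for n in("scene","side"):
    u,v=map(int,proj(r[n],[.5580,-.2037,.104]));P.append(cv2.resize(r[n]["pixels"][v-26:v+19,u-30:u+30,::-1],(400,300),interpolation=cv2.INTER_CUBIC))
cv2.imwrite("pics/p7.png",np.hstack(P));print(o["ee_pos"],o["contact_force"])
E
```

```text
scene [246.97933847 275.69270023] [246.67976867 273.88720723]
side [322.43526183 200.17723473] [322.22612424 197.96371733]
[ 0.55852149 -0.20387546  0.14641927] [ 0.62637673  0.09544416 -0.87565988]
```

View pics/p7.png

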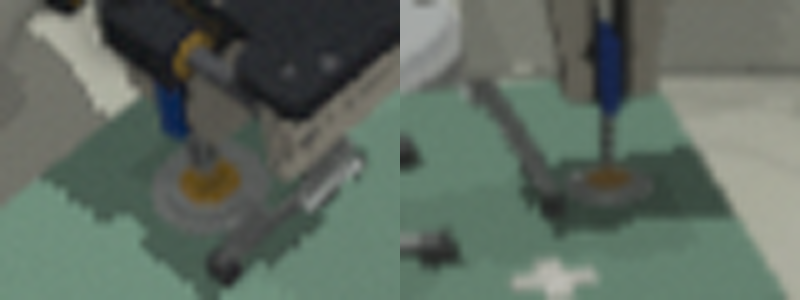

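The tip sits over the slot in both views. I'll descend in small steps.

Emit:
step_arm(
  steps=[
    [[-1,0,0,-0.012,0],[-1,0,0,-0.012,0],[-1,0,0,-0.012,0],[-1,0,0,-0.012,0],[-1,0,0,-0.012,0],[-1,0,0,-0.012,0],[-1,0,0,-0.012,0],[-1,0,0,-0.012,0]],
  ],
)

```text
clock: 9.95
ee_pos: [0.5581, -0.2035, 0.1344]
orientation: [0.0, 0.8, -0.6, -0.0]
contact_force: [0.2, 1.3, -0.4]
opening: 0.109
finger_force: 50.0
```

Emit:
step_arm(
  steps=[
    [[-1,0,0,0,0],[-1,0,0,0,0]],
  ],
)

```text
clock: 10.12
ee_pos: [0.558, -0.2035, 0.1344]
orientation: [0.0, 0.8, -0.6, -0.0]
contact_force: [-0.4, -0.0, -1.2]
opening: 0.108
finger_force: 50.0
```

There's no side force and the tip is about 5 mm in. I'll continue down, rocking along y past the pins.

Emit:
step_arm(
  steps=[
    [[-1,0,0,-0.015,0],[-1,-0.002,0.008,-0.012,0],[-1,0,0,-0.012,0],[-1,0.004,-0.016,-0.012,0],[-1,0,0,-0.012,0],[-1,-0.004,0.016,-0.012,0],[-1,0,0,-0.012,0],[-1,0.002,-0.008,0,0]],
  ],
)

```text
clock: 10.78
ee_pos: [0.5581, -0.2036, 0.1239]
orientation: [0.0, 0.8, -0.6, 0.0]
contact_force: [1.2, -1.2, -0.4]
opening: 0.112
finger_force: 50.0
```

Emit:
step_arm(
  steps=[
    [[-1,-0.002,0.008,-0.012,0],[-1,0,0,-0.012,0],[-1,0.004,-0.016,-0.012,0],[-1,0,0,-0.012,0],[-1,-0.004,0.016,-0.012,0],[-1,0,0,-0.012,0],[-1,0.002,-0.008,0,0],[-1,0,0,0,0]],
  ],
)

```text
clock: 11.45
ee_pos: [0.5582, -0.2034, 0.1154]
orientation: [-0.0, 0.8, -0.6, 0.0]
contact_force: [1.7, -2.0, 0.7]
opening: 0.114
finger_force: 50.0
```

Emit:
step_arm(
  steps=[
    [[-1,-0.002,0.008,-0.012,0],[-1,0,0,-0.012,0],[-1,0.004,-0.016,-0.012,0],[-1,0,0,-0.012,0],[-1,-0.002,0.008,0,0],[-1,0,0,0,0]],
  ],
)

```text
clock: 11.95
ee_pos: [0.5583, -0.2038, 0.1104]
orientation: [0.0, 0.8, -0.6, 0.001]
contact_force: [-1.2, -1.8, 8.5]
opening: 0.114
finger_force: 50.0
```

Emit:
step_arm(
  steps=[
    [[-1,0,0,-0.008,0],[-1,0,0,-0.008,0],[-1,0,0,0,0],[-1,0,0,0,0]],
  ],
)

```text
clock: 12.28
ee_pos: [0.5584, -0.2039, 0.1102]
orientation: [0.0, 0.8, -0.6, 0.001]
contact_force: [-6.5, 1.5, 21.2]
opening: 0.11
finger_force: 50.0
```

It has bottomed out at about 21 N with TCP z .1102, which matches the shoulder being seated given the grasp height. I'll check numerically that the key didn't slip in the grip.

```bash
python3 - <<'E'
from h import *
import pickle
r=pickle.load(open("p6.pkl","rb"));E0=r["o"]["ee_pos"]
o=get_obs();n={k:cam(k) for k in("side","scene")}
for k in n:
  for d,E in((r[k],E0),(n[k],o["ee_pos"])):
    u,v=proj(d,E);h=cv2.cvtColor(d["pixels"],cv2.COLOR_RGB2HSV);m=cv2.inRange(h,(105,110,25),(130,255,255))
    x0,y0=int(u)-15,int(v)-25;ys,xs=np.nonzero(m[y0:y0+40,x0:x0+30]);print(k,(u,v),"blue rel TCP: rows",ys.min()+y0-v,np.sort(ys)[-3]+y0-v,"mean",xs.mean()+x0-u,ys.mean()+y0-v,len(xs))
print(o["contact_force"],o["ee_pos"])
E
```

```text
side (np.float64(326.67660244573426), np.float64(175.60509196226073)) blue rel TCP: rows -10.60509196226073 1.3949080377392704 mean 0.7817308875990534 -4.271758628927387 48
side (np.float64(322.2739177106683), np.float64(198.2574587828413)) blue rel TCP: rows -10.257458782841297 1.7425412171587027 mean 0.6720282352776508 -3.6088101341926517 37
scene (np.float64(260.326526449214), np.float64(231.09538096833273)) blue rel TCP: rows -6.095380968332734 3.9046190316672664 mean -3.4654153381029005 -1.2342698572216193 36
scene (np.float64(246.68911405951275), np.float64(274.1267841752783)) blue rel TCP: rows -2.126784175278317 3.873215824721683 mean -3.1238966682084026 1.047128868199934 23
[-6.51964532  1.46385521 21.18060075] [ 0.55839566 -0.20390241  0.11024148]
```

There's no slip and the key is fully seated. I'll relieve a little side load and begin the clockwise turn.

Emit:
step_arm(
  steps=[
    [[-1,-0.01,0,0,0],[-1,0,0,0,0],[-1,0,0,0,-0.15],[-1,0,0,0,-0.15],[-1,0,0,0,-0.15],[-1,0,0,0,-0.15],[-1,0,0,0,-0.15],[-1,0,0,0,-0.15]],
  ],
  squeeze=60,
)

```text
clock: 13.05
ee_pos: [0.5586, -0.204, 0.1103]
orientation: [0.001, -0.645, 0.764, -0.002]
contact_force: [-2.2, -0.3, 17.0]
opening: 0.112
finger_force: 60.0
```

Emit:
step_arm(
  steps=[
    [[-1,0,0,0,-0.16],[-1,0,0,0,-0.16],[-1,0,0,0,-0.16],[-1,0,0,0,-0.16],[-1,0,0,0,-0.16],[-1,0,0,0,0]],
  ],
)

```text
clock: 13.55
ee_pos: [0.5587, -0.2042, 0.1103]
orientation: [0.001, -0.479, 0.878, -0.002]
contact_force: [-1.8, -0.2, 15.7]
opening: 0.112
finger_force: 60.0
```

```bash
python3 - <<'E'
from h import *
o=get_obs();print(o["clock"],o["ee_pos"],o["contact_force"],o["torque"],o["finger_force"])
q=o["orientation"];Rt=R.from_quat([q[1],q[2],q[3],q[0]]).as_matrix();print(np.arctan2(Rt[1,1],Rt[0,1]))
E
```

```text
13.55 [ 0.55872917 -0.20421255  0.1102912 ] [-1.8214979  -0.22424191 15.72804571] [-0.60120714  0.59231555  0.00135315] 60.008066296577454
2.5708462506178797
```

Emit:
step_arm(
  steps=[
    [[-1,0,0,0,-0.16],[-1,0,0,0,-0.16],[-1,0,0,0,-0.16],[-1,0,0,0,-0.16],[-1,0,0,0,-0.16],[-1,0,0,0,-0.16],[-1,0,0,0,-0.16],[-1,0,0,0,-0.16]],
  ],
)

```text
clock: 14.22
ee_pos: [0.5587, -0.2042, 0.1103]
orientation: [0.002, -0.18, 0.984, -0.001]
contact_force: [-1.0, -0.7, 16.1]
opening: 0.114
finger_force: 60.0
```

```bash
cat > st.py <<'E'
from h import *
o=get_obs();print(o["clock"],o["ee_pos"],o["contact_force"],o["torque"],o["joint_efforts"][5],o["joint_pos"],o["finger_force"])
q=o["orientation"];Rt=R.from_quat([q[1],q[2],q[3],q[0]]).as_matrix();print("turned",3.4240-np.arctan2(Rt[1,1],Rt[0,1]),"tilt",Rt[:,2])
E
python3 st.py
```

```text
14.2167 [ 0.55865366 -0.20422839  0.11032217] [-1.00393638 -0.70856488 16.10484717] [-0.46434821  0.70321279  0.16189572] 1.4661317691206932 [-0.02102345  0.32516192 -0.32558941  0.00213352 -0.91598948 -1.18990145] 60.00780701637268
turned 1.4920411803960223 tilt [ 0.00402013 -0.00177714 -0.99999034]
```

The turn torque is now building at about 0.16 N m. I'll continue to the stop.

Emit:
step_arm(
  steps=[
    [[-1,0,0,0,-0.1],[-1,0,0,0,-0.1],[-1,0,0,0,-0.1],[-1,0,0,0,-0.1],[-1,0,0,0,0],[-1,0,0,0,0]],
  ],
)

```text
clock: 14.72
ee_pos: [0.5587, -0.2043, 0.1103]
orientation: [0.002, -0.082, 0.997, -0.001]
contact_force: [-1.2, -2.1, 17.1]
opening: 0.112
finger_force: 60.0
```

```bash
python3 st.py
```

```text
14.7167 [ 0.55866118 -0.2042814   0.11031152] [-1.18753907 -2.11994443 17.08244237] [-0.74609804  0.62642462  0.10195544] -0.2896391227841377 [-0.02104134  0.32520312 -0.32561478  0.00227642 -0.91594778 -1.38627986] 60.009503960609436
turned 1.6883503307784826 tilt [ 0.00399299 -0.00188995 -0.99999024]
```

Emit:
step_arm(
  steps=[
    [[-1,0,0,0,-0.1],[-1,0,0,0,-0.1],[-1,0,0,0,0],[-1,0,0,0,0]],
  ],
)

```text
clock: 15.05
ee_pos: [0.5587, -0.2043, 0.1103]
orientation: [0.002, -0.033, 0.999, -0.001]
contact_force: [-0.8, -2.6, 15.2]
opening: 0.11
finger_force: 60.0
```

```bash
python3 st.py
```

```text
15.05 [ 0.55873644 -0.20430031  0.11032642] [-0.75579042 -2.58596981 15.18108696] [-0.7660701   0.52353887  0.24308115] -0.4623227287083864 [-0.021011    0.32520251 -0.32562379  0.00239163 -0.91578311 -1.48608203] 60.03431975841522
turned 1.7880519467826466 tilt [ 0.0041475  -0.00198423 -0.99998943]
```

Emit:
step_arm(
  steps=[
    [[-1,0,0,0,-0.1],[-1,0,0,0,0],[-1,0,0,0,0],[-1,0,0,0,0]],
  ],
)

```text
clock: 15.38
ee_pos: [0.5588, -0.2043, 0.1103]
orientation: [0.002, -0.008, 1.0, -0.001]
contact_force: [-1.2, -1.7, 15.9]
opening: 0.11
finger_force: 60.1
```

```bash
python3 st.py; python3 - <<'E'
from h import *
T=[]
for i in range(6):
    d=cam("scene");T.append(get_obs()["torque"][2])
print(np.mean(T),np.std(T))
# flap check: side view
d=cam("side")
yaw=.284;ex=np.array([np.cos(yaw),np.sin(yaw)]);H=np.array([.558,-.2037])+.03*ex
for th in(0,1.6,1.8,2.0,2.1):
    p=[*(H+ex*(-.05*np.cos(th))),.106+.05*np.sin(th)];print(th,proj(d,p),proj(d,p).round().astype(int)@[0,0] or d["pixels"][tuple(proj(d,p).round().astype(int)[::-1])])
E
```

```text
15.3833 [ 0.55880078 -0.20429872  0.11033025] [-1.19480176 -1.67037711 15.93922987] [-0.79882919  0.56210136  0.48549949] -0.48015251755714417 [-0.0209608   0.32524192 -0.32558892  0.00247636 -0.91571628 -1.53550745] 60.082653164863586
turned 1.8373755309743511 tilt [ 0.00420857 -0.00205241 -0.99998904]
0.4606338025272738 0.018521289061984744
0 [328.87826578 198.88340321] [62 76 67]
1.6 [311.73505877 185.22594885] [86 84 76]
1.8 [308.45735016 185.96347559] [93 92 82]
2.0 [305.34846863 187.29707546] [82 85 82]
2.1 [303.89872858 188.17084458] [128 133 131]
```

The torque jumped to 0.46 N m, far above the spring's, so the lock is on its stop. One last numeric check that the flap hasn't moved, then hand in.

```bash
python3 - <<'E'
from h import *
import pickle
a=pickle.load(open("p6.pkl","rb"))["side"]["pixels"].astype(int);b=cam("side")["pixels"].astype(int)
for y in(187,190,194,198):
    print(y,(a[y,296:318,0]-a[y,296:318,1]).tolist(),(b[y,296:318,0]-b[y,296:318,1]).tolist())
E
```

```text
187 [-12, -15, -14, -18, -17, -9, -4, -3, -4, -4, -8, -22, -26, -27, -28, -27, -29, -28, -29, -29, -29, -28] [-11, -15, -16, -19, -16, -10, -4, -3, -4, -3, -1, 3, 2, 2, 2, 2, 4, 2, 2, 2, 2, 3]
190 [-28, -30, -29, -29, -29, -29, -26, -23, -20, -11, -6, -4, -10, -24, -28, -30, -28, -29, -29, -29, -28, -29] [-30, -30, -29, -29, -29, -29, -28, -23, -20, -12, -6, -1, -5, -12, -19, -21, -19, -18, -18, -19, -19, -16]
194 [-29, -28, -29, -28, -30, -29, -29, -29, -29, -29, -27, -17, -7, -3, -6, -16, -25, -29, -29, -30, -28, -29] [-28, -28, -29, -27, -27, -27, -28, -28, -27, -27, -26, -17, -6, -3, -6, -14, -24, -27, -28, -28, -27, -26]
198 [-29, -29, -29, -29, -28, -29, -30, -29, -29, -29, -29, -29, -28, -25, -7, -2, -3, -11, -27, -30, -29, -28] [-27, -28, -27, -29, -27, -29, -29, -27, -27, -27, -27, -27, -28, -23, -6, -3, -3, -10, -25, -27, -27, -26]
```

The flap is exactly where I left it.

```bash
python3 -c "
from plant import sign_off
print(sign_off())"
```

```text
the job is handed in; nothing more can be done
None
```

I handed the job in at about 16 s: the flap is open past upright, and the blue key is fully in, turned clockwise to the stop and still gripped there. The sign-off returned no verdict, so I only have my own force, torque and camera readings for this.

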